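Back off the lens carrier's clamp screw and run the carrier up to its stop

ROBOT

A 6-joint arm with a two-finger parallel gripper is mounted at the origin on a cart in front of the work surface, level with it; the furniture and walls round the work are solid. World frame = base frame: x ahead of the robot, y to its left, z up, the work surface at z = 0. Lengths are in m, angles in degrees, forces in N, time in s.
With the tool pointing down it reaches from about 0.25 to 0.725 m from the base axis. Payload 9.7 kg.
Tool frame: the origin (TCP) lies on the centre line of the jaws, within the pads' length; the fingertips stand 14 mm ahead of it and the grasp point (between the pads) lies 5 mm behind it; z points along the fingers, y is the line along which they close (so a half turn about z gives the same grasp; the last joint's range is limited). The gripper opens to 85 mm and grips with 20 to 120 N. Pads are 22 mm wide; open, the fingers measure 114 mm over their backs; the gripper's body (76 mm by 85 mm) begins 54 mm behind the grasp point. The pads swing forward as they close: fully open they stand 13 mm farther back than shut.
Start: joints at [-74.198, 4.979, 10.078, 95.1, 0, 90], TCP at [0.15, -0.529, 0.245] pointing down, gripper open.
Joint ranges: [-179.16, 179.16], [-48.56, 103.87], [-65.8, 70.77], [-126.05, 130.52], [-82.76, 87.17], [-180, 180]. Speed limits (degrees/s): [127.2, 127.2, 147.25, 180, 180, 180].

INTERFACE

Orientations are given as [roll, pitch, yaw] about the fixed x, y, z axes, in that order (R = Rz(yaw) Ry(pitch) Rx(roll)).
In Python, from workcell import bot, camera, get_calibration, ticket gives the robot as it stands. The module is installed in compiled form; this text tells all that it offers.
- The arm moves only by the tool send_rows, never from a script. Its arguments are lists of equal length, an entry for each row: "linear": the shift along the tool's x, y, z in m, a list of three; "twist": the turn, a rotation vector about the tool's x, y, z in units of 10 degrees (1.0 is 10 degrees), a list of three; "gripper": the opening in per cent of the stroke, from 0 (shut) to 100 (fully open). In form: {"linear": [[x, y, z], ...], "twist": [[wx, wy, wz], ...], "gripper": [gripper, ...]}. A call has 1 to 8 rows; each row shifts and turns the commanded pose from where the row before left it, along the tool's axes as they then stand; what a row does not reach is not made up. A row lasts 1/8 s, in which the tool goes at most 62.5 mm and 10.7 degrees, less where a joint would pass 70% of its speed; a pose out of reach is approached as far as the arm can. A call with a gripper value outside its range is refused whole. The fingers move at their own pace and stop on an object; "grip_force" is the grip in N (left out, the last holds). Time passes only in rows, so rows that do not move let the fingers close. It gives the time, the measured TCP pose, the force, the opening and the grip force at its end, in the units of the state.
- bot.get_obs(): the state, without advancing time (a new reading comes with each control period).
- camera(name): name is "side" or "top" or "wrist"; returns the picture (384x512x3 uint8, red, green, blue); there is no depth.
- get_calibration(name): a dict with "fx", "fy", "cx", "cy" (pixels), "origin" and "orientation" of the camera in the world; the wrist camera has in their place "hand_eye" (4x4, takes a point from camera to tool coordinates, whose origin is the TCP and whose axes are the flange's). Camera axes: x right, y down, z forward; pixel columns grow to the right and rows downward; lengths in m; the calibration is good to about 2 mm. The wrist camera is an equidistant fisheye: a pixel r from the principal point sees the ray r / f radians off the axis. A picture is of the moment at which its call begins: read the wrist's pose just before it. get_calibration takes no time and is no camera call.
- ticket.job_done(): hands the job in; it is judged then, once.
The state is a dict: "time": time; "q": joint angles; "qd": joint speeds; "joint_efforts": joint torques, N m; "ee_pos": TCP position; "tcp_rot": TCP orientation; "wrist_force": force on the tool from outside, world axes, zero at the start; "torque": the same for the moment, N m; "opening": finger opening in m; "grasp_force": force on a finger pad.
Only numpy, scipy, OpenCV 4.12 (cv2) and the standard library are available. Lean on these libraries where they do the work, as an engineer would, in place of code of your own. Each camera call takes 0.05 s, during which the arm holds its last target. There are 200 camera calls.

TASK

The lens carrier on the optical rail is clamped by the large knurled thumbscrew on its front: roll a fingertip across the top of the knurled rim to the left (as seen from the robot), stroke after stroke, until the screw is backed off two full turns, and not more than two and a half. Then, with the clamp loose, push the carrier along the rail until it rests against the stop, the low plain block clamped on the rail. Use a light fingertip only: take hold of nothing, keep off the lens in the carrier, do not force the carrier before the clamp is loose, and leave the stop's own small thumbscrew and the things lying around as they are.

Things in the scene. Friction and masses are not known exactly. Their poses are not given: they have to be found in the camera images.
- rail: aluminium optical rail fixed to the bench, 400 mm long, 36 mm wide, 26 mm high (48 mm wide in its lowest 6 mm; feet at its ends reach 44 mm from the middle line). Origin at the middle of its underside; y runs along the rail to the left, -x points to the side of the thumbscrews (towards the robot), z up. Its yaw varies.
- carrier: dark carrier sliding along the rail's y; axes parallel to the rail's. Saddle 60 mm across (x +-30), 70 mm along the rail, 8 to 42 mm above the bench; its flat end faces at y = +-35 mm stand 16 mm above the rail's top: push there. Ring mount on top (y +-12), top at 83 mm. Origin on the rail's middle line at bench height under its middle. Clamped it holds 40 N or more; loose it slides with 5 N.
- lens: the microscope objective held in the carrier's ring, 26 mm dia, 45 mm long, its axis along the rail 59 mm above the bench, within y +-23 mm of the carrier's origin. Not to be touched. Origin at one end of its axis.
- clamp_screw (a joint): turn of the large knurled thumbscrew, rad: -0.25 to 0.25 at the start (tight); grows as it is loosened, counter-clockwise seen from the robot, its top moving left, along the rail's +y. 6.283 is one turn; the clamp goes slack at about 11.3. Friction of about 0.02 N m (1.8 N at the rim) holds it where it is left; it backs out 1.5 mm a turn.
- knob (a point): centre of the large thumbscrew's knurled rim, on the carrier's front: 22 mm dia, 14 mm long along its axis (the rail's x), axis 22 mm above the bench (top of the rim at 33 mm), 49 mm in front of the rail's middle line; 12 mm of stem between it and the saddle. A black index line crosses the rim and runs along a radius of its front face.
- stop: the stop: low plain dark block clamped over the rail on one side of the carrier (left or right, it varies), 60 mm across, 24 mm along the rail, top at 42 mm; axes parallel to the rail's. Origin on the rail's middle line at bench height under its middle; it touches the carrier when the two origins are 47 mm apart. It does not move.
- stop_screw (a joint): turn in rad of the stop's own small knurled thumbscrew (18 mm dia, on the stop's front, 36 to 45 mm from the rail's middle line, axis 20 mm above the bench); 0 at the start, to be left so.
- fibre_mount: the fibre mount: block like the stop but with an upright plate (44 mm wide, 10 mm thick, top at 81 mm) and a brass fibre socket, clamped over the rail on the other side of the carrier; 24 mm along the rail at the foot, 36 mm over the socket. Origin on the rail's middle line at bench height. It does not move.
- eyepiece: microscope eyepiece, 35 mm dia, 50 mm tall, standing; a loose bystander, origin at the centre of its underside
- canister: white screw canister, 39 mm dia, 56 mm tall, standing; a loose bystander, origin at the centre of its underside
- oil_bottle: amber dropper bottle, 31 mm dia, 71 mm tall, standing; a loose bystander, origin at the centre of its underside
- filter_box: flat hinged case, 64 x 62 x 18 mm; a loose bystander, origin at the centre of its underside
- screwdriver: small screwdriver, 138 mm long, 13 mm thick, lying; a loose bystander, origin at the centre of its underside
- tweezers: tweezers, 124 mm long, 10 mm thick, lying; a loose bystander, origin at the centre of its underside

How it is judged (in metres and radians):
On the way:
1. the clamp screw is backed off two full turns (value of joint clamp_screw above 11.6 rad), for 0.2 s.
At the end, for the whole second after the job is handed in: The clamp screw stands between 1.85 and 2.6 turns from tight (11.6 to 16.3 rad) and is at rest, and the carrier rests against the stop (gap under 2.5 mm) (value of joint clamp_screw between 11.6 and 16.3 rad and distance between carrier and stop below 0.0495 m and linear speed of carrier below 0.01 m/s and velocity of joint clamp_screw below 0.1 rad/s); the robot touches nothing.
It fails at once if the carrier is forced along the rail (more than 15 mm) before the clamp is loose (value of joint clamp_screw below 11 rad and distance of carrier from where it was at the start of the episode above 0.015 m).
It fails at once if the lens is touched (contact force between anything else and lens above 1 N).
It fails at once if the fingers press on the carrier or its screw with more than 40 N (contact force between the arm and carrier above 40 N).
It fails at once if the carrier or its screw is taken between the fingers (distance between the grasp point and knob below 0.014 m or (x of the grasp point in the frame of carrier between -0.028 and 0.028 m and y of the grasp point in the frame of carrier between -0.033 and 0.033 m and z of the grasp point in the frame of carrier below 0.085 m)).
It fails at once if the stop's thumbscrew is turned, or a bystander is moved more than 20 mm or lifted (value of joint stop_screw above 0.4 rad or value of joint stop_screw below -0.4 rad or distance of any of eyepiece, canister, oil_bottle, filter_box, screwdriver, tweezers from where it was at the start of the episode above 0.02 m).
It also fails if it takes over 67 s, if anything falls off the work surface, if the arm or the gripper's body presses on something with over 40 N, if the wrist force passes 120 N, or if a joint passes its speed limit or range.

## Working session

There is one attempt and no reset: what is moved stays moved. The work goes in short steps, Python scripts to look and compute and a tool call to move; the robot and the scene stay as the last step left them, time stands still between calls to the robot, and variables do not carry over. Pictures are saved under pics/ and viewed, at most 10 in all, crops included, and the job is handed in when it is done.

Besides the shell and the picture viewer there is one more tool, called after ">>>" in YAML: its name, and indented under it one key for each argument. send_rows: Moves the arm, as the interface text tells. Its arguments: {"type":"object","properties":{"linear":{"type":"array"},"twist":{"type":"array"},"gripper":{"type":"array"},"grip_force":{"type":"number"}},"required":["linear","twist","gripper"]}

```bash
mkdir -p pics; python3 - <<'E'
from workcell import bot,camera,get_calibration
import cv2,numpy as np
for n in("top","side"):
    cv2.imwrite(f"pics/{n}0.png",camera(n)[:,:,::-1]); print(n,get_calibration(n))
print(get_calibration("wrist")); o=bot.get_obs(); print(o)
E
```

```text
top {'fx': 471.7008654481273, 'fy': 471.7008654481273, 'cx': 251.15479460761082, 'cy': 195.96150134579267, 'origin': array([0.50059953, 0.05575233, 0.92904304]), 'orientation': array([-175.26967693,   -0.56679473,  -91.41276008])}
side {'fx': 423.3491506771025, 'fy': 423.3491506771025, 'cx': 250.54449763999594, 'cy': 192.6016775196405, 'origin': array([0.36858537, 0.72058308, 0.55171048]), 'orientation': array([-123.00208036,   -1.30790501, -162.76119172])}
{'fx': 297.3186396354542, 'fy': 297.3186396354542, 'cx': 253.8296966940539, 'cy': 193.73039160367836, 'hand_eye': array([[ 1.10922868e-03, -9.58004372e-01, -2.86751449e-01,
         7.33374903e-02],
       [ 9.99999166e-01,  8.73169853e-04,  9.51092722e-04,
        -8.49506067e-04],
       [-6.60768265e-04, -2.86752265e-01,  9.58004542e-01,
        -1.27827046e-01],
       [ 0.00000000e+00,  0.00000000e+00,  0.00000000e+00,
         1.00000000e+00]])}
{'time': 0.1, 'q': array([-7.41993137e+01,  5.00814058e+00,  1.00362024e+01,  9.50998418e+01,
       -2.18516148e-03,  8.99993473e+01]), 'qd': array([ 0.06834388,  0.00363829,  0.1241647 , -0.06100546,  0.04766102,
        0.09854778]), 'joint_efforts': array([-1.37121846e-03, -5.21564233e+01,  4.65652764e+01,  1.60610379e-02,
       -7.01715226e-05,  4.25954866e-06]), 'ee_pos': array([ 0.14969416, -0.52902171,  0.24462712]), 'tcp_rot': array([-1.79928220e+02,  2.18434211e-03,  1.58013417e+01]), 'wrist_force': array([0.01998958, 0.49042709, 0.16387069]), 'torque': array([-0.00556856,  0.06930791, -0.00333463]), 'grasp_force': 0.0, 'opening': 0.08549536787774221}
```

View pics/top0.png

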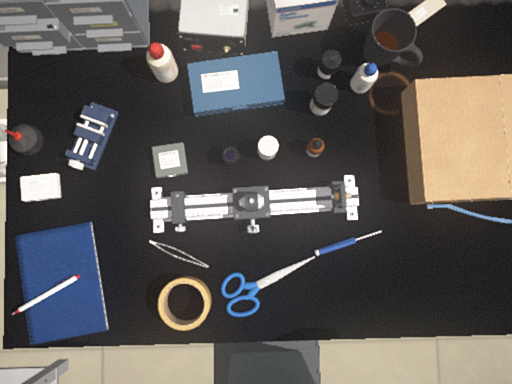

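View pics/side0.png

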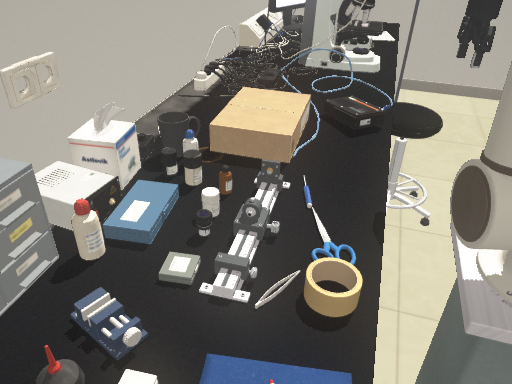

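```bash
cat > h.py <<'E'
import numpy as np,cv2
from scipy.spatial.transform import Rotation as R
from workcell import get_calibration
def ray(n,u,v):
    c=get_calibration(n); d=np.array([(u-c['cx'])/c['fx'],(v-c['cy'])/c['fy'],1])
    return np.array(c['origin']),R.from_euler('xyz',c['orientation'],degrees=True).apply(d)
def pt(n,u,v,z):
    o,d=ray(n,u,v); return o+d*(z-o[2])/d[2]
def proj(n,p):
    c=get_calibration(n); q=R.from_euler('xyz',c['orientation'],degrees=True).inv().apply(np.array(p)-c['origin'])
    return np.array([c['fx']*q[0]/q[2]+c['cx'],c['fy']*q[1]/q[2]+c['cy']])
E
python3 - <<'E'
import cv2
a=cv2.imread('pics/top0.png')[172:250,145:265]; b=cv2.imread('pics/side0.png')[150:305,195:300]
a=cv2.resize(a,None,fx=6.5,fy=6.5,interpolation=cv2.INTER_CUBIC); cv2.imwrite('pics/a.png',cv2.convertScaleAbs(a,alpha=1.3,beta=15))
E
```

```text
(no output)
```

View pics/a.png

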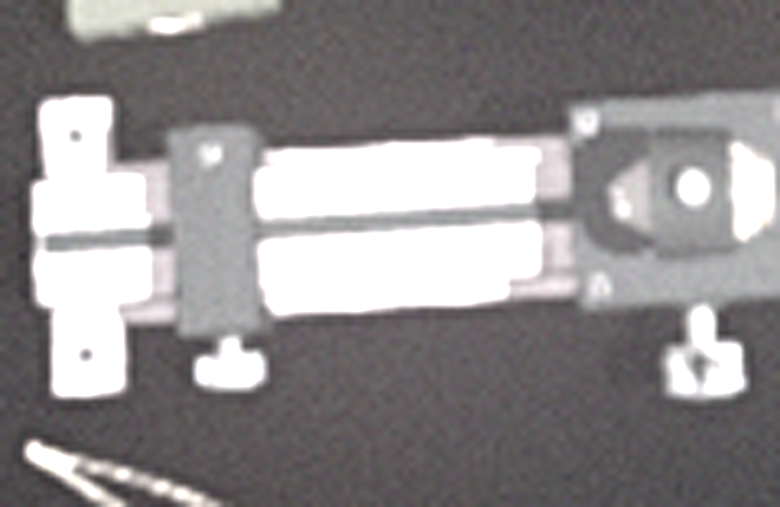

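```bash
python3 - <<'E'
from h import *
f=lambda x,y,z:pt('top',145+(x+.5)/6.5-.5,172+(y+.5)/6.5-.5,z)
a=f(50,243,.026);b=f(560,210,.026);d=a-b
yaw=np.degrees(np.arctan2(-d[0],d[1]));print('slot',a,b,'yaw',yaw)
d=pt('top',151.5,208.5,.026)-pt('top',357,197,.026);print(np.degrees(np.arctan2(-d[0],d[1])))
print('stop',f(219,229,.042),'carL',(f(572,103,.042)+f(583,307,.042))/2)
print('knob', f(705,369,.030),[f(*c,.03) for c in((664,369),(746,369),(705,340),(705,398))])
for n,uv in(('screwdriver',(335,246)),('sd handle end',(318,254)),('scissors tip',(314,256)),('twz',(179,254)),('twzR',(208,266))):print(n,pt('top',*uv,.005))
E
```

```text
slot [0.55465072 0.23469163 0.026     ] [0.56077808 0.08451057 0.026     ] yaw 2.336362744815782
1.8354538154188549
stop [0.55657208 0.18270926 0.042     ] carL [0.56112295 0.07890417 0.042     ]
knob [0.51288761 0.04296886 0.03      ] [array([0.5131817 , 0.05496094, 0.03      ]), array([0.51259344, 0.03097361, 0.03      ]), array([0.52135759, 0.04275718, 0.03      ]), array([0.5044308 , 0.04318021, 0.03      ])]
screwdriver [ 0.47493343 -0.11648749  0.005     ]
sd handle end [ 0.46026322 -0.08270106  0.005     ]
scissors tip [ 0.45659144 -0.07476034  0.005     ]
twz [0.46703829 0.18768349 0.005     ]
twzR [0.44250474 0.13179737 0.005     ]
```

>>> send_rows:
  linear:
    - [0,0,0]
    - [0,0,0]
    - [0.027,-0.039,0]
    - [0.027,-0.039,0]
    - [0.027,-0.039,0]
    - [0.027,-0.039,0]
    - [0.027,-0.039,0]
    - [0.027,-0.039,0]
  twist:
    - [0,0,0.68]
    - [0,0,0.68]
    - [0,0,0]
    - [0,0,0]
    - [0,0,0]
    - [0,0,0]
    - [0,0,0]
    - [0,0,0]
  gripper: [0,0,0,0,0,0,0,0]

```text
time: 1.1
ee_pos: [0.3031, -0.2877, 0.2451]
tcp_rot: [-180.0, 0.0, 2.2]
wrist_force: [0.2, -0.2, 0.4]
opening: 0.0001
grasp_force: 0.0
```

>>> send_rows:
  linear:
    - [0.027,-0.039,0]
    - [0.027,-0.039,0]
    - [0.027,-0.039,0.01]
    - [0.027,-0.039,0.02]
    - [0.027,-0.039,0.03]
    - [0.027,-0.039,0.03]
    - [0.027,-0.039,0.02]
    - [0,0,0]
  twist:
    - [0,0,0]
    - [0,0,0]
    - [0,0,0]
    - [0,0,0]
    - [0,0,0]
    - [0,0,0]
    - [0,0,0]
    - [0,0,0]
  gripper: [0,0,0,0,0,0,0,0]

```text
time: 2.1
ee_pos: [0.4809, -0.0068, 0.1329]
tcp_rot: [-180.0, 0.2, 2.4]
wrist_force: [-0.1, -0.6, 0.2]
opening: -0.0003
grasp_force: 0.0
```

```bash
cat >> h.py <<'E'
def wframe(o):
    T=np.eye(4);T[:3,:3]=R.from_euler('xyz',o['tcp_rot'],degrees=True).as_matrix();T[:3,3]=o['ee_pos']
    return T@get_calibration('wrist')['hand_eye']
def wpt(T,u,v,ax,val):
    c=get_calibration('wrist');x,y=(u-c['cx'])/c['fx'],(v-c['cy'])/c['fy'];r=np.hypot(x,y)
    d=T[:3,:3]@np.array([x/r*np.sin(r),y/r*np.sin(r),np.cos(r)]);o=T[:3,3]
    return o+d*(val-o[ax])/d[ax]
E
python3 - <<'E'
from h import *
from workcell import bot,camera
o=bot.get_obs();T=wframe(o);np.save('T1.npy',T);i=camera('wrist')[:,:,::-1];cv2.imwrite('pics/w1.png',i);print(o['ee_pos'],o['tcp_rot'])
E
```

```text
[ 0.48085694 -0.00683996  0.13288213] [-179.96847983    0.21574239    2.41045978]
```

View pics/w1.png

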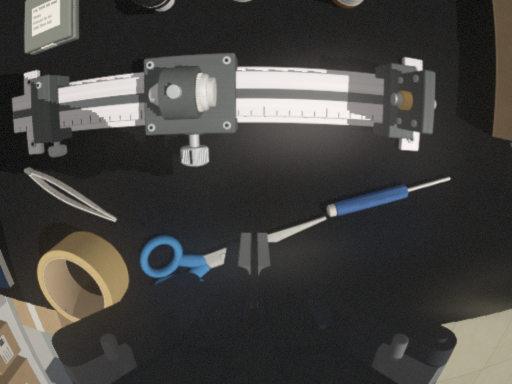

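```bash
python3 - <<'E'
from h import *
T=np.load('T1.npy')
print('knob ends',wpt(T,194,147,2,.033),wpt(T,195,166,2,.028),'LR',wpt(T,181,157,2,.022),wpt(T,208,157,2,.022))
c=[wpt(T,*p,2,.042) for p in((145,58),(236,55),(237,133),(146,134))];print(np.mean(c,0),c)
print('stop',[wpt(T,*p,2,.042) for p in((30,80),(67,76),(70,138),(40,142))])
t=T[:3,:3]; 
for u in(238,254,270):
  for v in (234,274):print(u,v,wpt(T,u,v,2,.119)-[.4809,-.0068,0])
E
```

```text
knob ends [0.52146867 0.04230589 0.033     ] [0.50526461 0.04246269 0.028     ] LR [0.51127597 0.05555217 0.022     ] [0.51188315 0.03275332 0.022     ]
[0.56238779 0.04482778 0.042     ] [array([0.59114866, 0.08051136, 0.042     ]), array([0.59188626, 0.01152878, 0.042     ]), array([0.5341538, 0.0085422, 0.042    ]), array([0.53236244, 0.0787288 , 0.042     ])]
stop [array([0.58486746, 0.19695617, 0.042     ]), array([0.58309568, 0.15283653, 0.042     ]), array([0.53041324, 0.15064018, 0.042     ]), array([0.52801449, 0.1862783 , 0.042     ])]
238 234 [0.00831071 0.00931933 0.119     ]
238 274 [-0.01641894  0.00879869  0.119     ]
254 234 [0.00869334 0.00097234 0.119     ]
254 274 [-1.59843671e-02 -9.97240313e-05  1.19000000e-01]
270 234 [ 0.00903139 -0.00737709  0.119     ]
270 274 [-0.01565159 -0.00900312  0.119     ]
```

>>> send_rows:
  linear:
    - [0.016,-0.02,0]
    - [0.016,-0.02,0.02]
    - [0,0,0.03]
    - [0,0,0.028]
    - [0,0,0]
    - [0,0,0]
  twist:
    - [0,0,0]
    - [0,0,0]
    - [0,0,0]
    - [0,0,0]
    - [0,0,0]
    - [0,0,0]
  gripper: [0,0,0,0,0,0]

```text
time: 2.9
ee_pos: [0.5122, 0.0251, 0.0589]
tcp_rot: [-179.7, -0.1, 2.7]
wrist_force: [-0.3, 0.3, 0.7]
opening: 0.0002
grasp_force: 0.0
```

>>> send_rows:
  linear:
    - [0,0,0.003]
    - [0,0,0.003]
    - [0,0,0.001]
    - [0,0,0]
  twist:
    - [0,0,0]
    - [0,0,0]
    - [0,0,0]
    - [0,0,0]
  gripper: [0,0,0,0]

```text
time: 3.4
ee_pos: [0.5117, 0.0258, 0.0502]
tcp_rot: [-179.7, 0.0, 2.8]
wrist_force: [-0.1, -0.2, -0.0]
opening: 0.0002
grasp_force: 0.0
```

>>> send_rows:
  linear:
    - [0,-0.005,0]
    - [0,-0.004,0.001]
    - [0,0,0.001]
    - [0,0,0]
  twist:
    - [0,0,0]
    - [0,0,0]
    - [0,0,-0.05]
    - [0,0,0]
  gripper: [0,0,0,0]

```text
time: 3.9
ee_pos: [0.5115, 0.0301, 0.0482]
tcp_rot: [-179.5, 0.0, 3.6]
wrist_force: [0.6, -0.9, 0.4]
opening: -0.0001
grasp_force: 0.0
```

>>> send_rows:
  linear:
    - [0,0,0.001]
    - [0,0,0.001]
    - [0,0,0]
  twist:
    - [0,0,0]
    - [0,0,0]
    - [0,0,0]
  gripper: [0,0,0]

```text
time: 4.28
ee_pos: [0.5115, 0.0301, 0.0462]
tcp_rot: [-179.5, 0.0, 3.6]
wrist_force: [0.2, -0.5, -0.5]
opening: 0.0001
grasp_force: 0.0
```

>>> send_rows:
  linear:
    - [0,-0.003,0]
    - [0,-0.003,0]
    - [0,0,0]
  twist:
    - [0,0,0.1]
    - [0,0,0]
    - [0,0,0]
  gripper: [0,0,0]

```text
time: 4.65
ee_pos: [0.5115, 0.0306, 0.0465]
tcp_rot: [-179.3, 0.0, 3.1]
wrist_force: [-0.3, 1.1, -1.0]
opening: -0.0001
grasp_force: 0.0
```

```bash
python3 -c "
from workcell import bot
o=bot.get_obs()
for k in o: print(k,o[k])"
```

```text
time 4.65
q [  3.03719415   0.82284509 -16.30899645  72.86975881   0.72387895
 179.94473097]
qd [-0.02048612 -0.07493396 -0.03965375  0.02149397 -0.03855161 -0.17457342]
joint_efforts [-9.17880563e-03 -4.67569077e+01  4.58376431e+01  3.34673983e-03
  5.77029074e-02  4.81814932e-03]
ee_pos [0.51153479 0.03056995 0.04645286]
tcp_rot [-1.79276120e+02  9.02091544e-04  3.09245877e+00]
wrist_force [-0.3414869   1.12582254 -1.02364589]
torque [-0.01778995  0.02422176 -0.01141809]
grasp_force 0.0
opening -0.00012906259841785235
```

>>> send_rows:
  linear:
    - [0,0,0]
    - [0,0,0]
    - [0,0,0]
  twist:
    - [0,0,0]
    - [0,0,0]
    - [0,0,0]
  gripper: [0,0,0]

```text
time: 5.03
ee_pos: [0.5115, 0.0305, 0.0464]
tcp_rot: [-179.3, 0.0, 3.1]
wrist_force: [-0.2, 0.1, -0.6]
opening: -0.0002
grasp_force: 0.0
```

>>> send_rows:
  linear:
    - [0,0,-0.015]
    - [0,0,0]
    - [0,0,0]
    - [0,0,0]
    - [0,0,0]
    - [0,0,0]
    - [0,0,0]
    - [0,0,0]
  twist:
    - [0,0,-1]
    - [0,0,-1]
    - [0,0,-1]
    - [0,0,-1]
    - [0,0,-1]
    - [0,0,-1]
    - [0,0,-1]
    - [0,0,-1]
  gripper: [0,0,0,0,0,0,0,0]

```text
time: 6.02
ee_pos: [0.5115, 0.0303, 0.0614]
tcp_rot: [-179.9, -0.7, 83.4]
wrist_force: [0.2, 0.2, 1.3]
opening: -0.0004
grasp_force: 0.0
```

>>> send_rows:
  linear:
    - [0,0,0]
    - [0,0,0]
    - [0,0,0]
  twist:
    - [0,0,-1]
    - [0,0,0]
    - [0,0,0]
  gripper: [0,0,0]

```text
time: 6.4
ee_pos: [0.5115, 0.0303, 0.0614]
tcp_rot: [-180.0, -0.7, 92.9]
wrist_force: [0.8, -0.3, -0.2]
opening: 0.0002
grasp_force: 0.0
```

>>> send_rows:
  linear:
    - [0,0,0.008]
    - [0,0,0.004]
    - [0,0,0.002]
    - [0,0,0.001]
    - [0,0,0]
  twist:
    - [0,-0.07,0.07]
    - [0,0,0]
    - [0,0,0]
    - [0,0,0]
    - [0,0,0]
  gripper: [0,0,0,0,0]

```text
time: 7.02
ee_pos: [0.5116, 0.0304, 0.0464]
tcp_rot: [-180.0, -0.0, 92.4]
wrist_force: [-0.6, 0.1, -0.0]
opening: 0.0001
grasp_force: 0.0
```

>>> send_rows:
  linear:
    - [0.003,0,0]
    - [0,0,0]
  twist:
    - [0,0,0]
    - [0,0,0]
  gripper: [0,0,0]

```text
schema error: expected 2 entries
```

>>> send_rows:
  linear:
    - [0.004,0,0]
    - [0.003,0,0]
    - [0,0,0]
  twist:
    - [0,0,0]
    - [0,0,0]
    - [0,0,0]
  gripper: [0,0,0]

```text
time: 7.4
ee_pos: [0.5113, 0.0378, 0.0468]
tcp_rot: [180.0, -0.0, 92.4]
wrist_force: [-1.8, 0.2, 3.9]
opening: -0.0
grasp_force: 2.5
```

>>> send_rows:
  linear:
    - [0,0,0.0005]
    - [0.004,0,0]
    - [0.004,0,0]
    - [0.004,0,0]
    - [0,0,0]
  twist:
    - [0,0,0]
    - [0,0,0]
    - [0,0,0]
    - [0,0,0]
    - [0,0,0]
  gripper: [0,0,0,0,0]

```text
time: 8.02
ee_pos: [0.5107, 0.0497, 0.0467]
tcp_rot: [180.0, -0.0, 92.4]
wrist_force: [-4.2, 1.2, 9.1]
opening: 0.0002
grasp_force: 4.6
```

```bash
python3 - <<'E'
from h import *
from workcell import bot,camera
o=bot.get_obs();T=wframe(o);i=camera('wrist')[:,:,::-1];j=camera('side')[:,:,::-1]
a=cv2.resize(i,None,fx=.75,fy=.75)
u,v=proj('side',[.51,.043,.022]);print(u,v);u,v=int(u),int(v)
b=cv2.resize(j[v-24:v+24,u-24:u+24],(288,288),interpolation=cv2.INTER_CUBIC)
cv2.imwrite('pics/w2.png',np.hstack([a,b]))
E
```

```text
276.730097477314 226.81510042543565
```

View pics/w2.png

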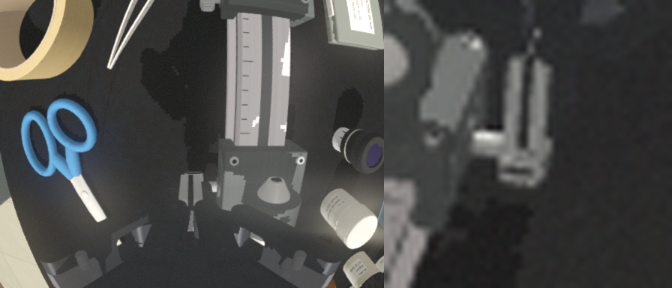

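>>> send_rows:
  linear:
    - [0,0,-0.006]
    - [-0.02,0,-0.012]
    - [-0.025,0,0]
    - [-0.005,0,0]
    - [0,0,0]
  twist:
    - [0,0,0]
    - [0,0,0]
    - [0,0,0]
    - [0,0,0]
    - [0,0,0]
  gripper: [0,0,0,0,0]

```text
time: 8.75
ee_pos: [0.5127, -0.0005, 0.0637]
tcp_rot: [-180.0, -0.0, 92.3]
wrist_force: [-1.3, -0.3, -0.0]
opening: -0.0001
grasp_force: 0.0
```

```bash
cat >> h.py <<'E'
def wproj(T,p):
    c=get_calibration('wrist');q=T[:3,:3].T@(np.array(p)-T[:3,3]);t=np.arctan2(np.hypot(q[0],q[1]),q[2]);s=t/np.hypot(q[0],q[1])
    return c['fx']*q[0]*s+c['cx'],c['fy']*q[1]*s+c['cy']
def crop(i,u,v,w):
    u,v=int(u),int(v);M=np.float32([[288/(2*w),0,144-u*288/(2*w)],[0,288/(2*w),144-v*288/(2*w)]])
    return cv2.warpAffine(i,M,(288,288),flags=cv2.INTER_CUBIC)
def look(name,k=(.512,.043,.022)):
    from workcell import bot,camera
    o=bot.get_obs();T=wframe(o);i=camera('wrist')[:,:,::-1];j=camera('side')[:,:,::-1]
    cv2.imwrite(name,cv2.convertScaleAbs(np.hstack([crop(i,*wproj(T,k),30),crop(j,*proj('side',k),18)]),alpha=1.3));print(o['ee_pos'],wproj(T,k))
E
python3 -c "
from h import *
look('pics/k1.png')"
```

```text
[ 0.5127279  -0.0005207   0.06370543] (np.float64(255.4594178411048), np.float64(159.92030084691675))
```

View pics/k1.png

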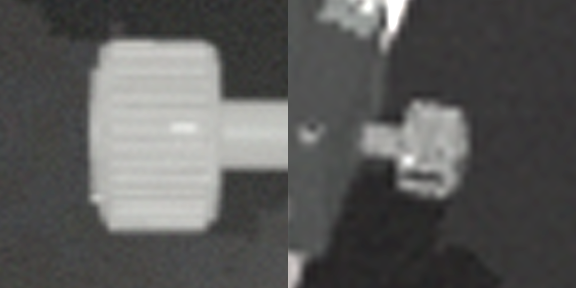

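>>> send_rows:
  linear:
    - [0.02,0,0.006]
    - [0.0135,0,0.0057]
    - [0,0,0]
    - [0,0,0]
  twist:
    - [0,0,0]
    - [0,0,0]
    - [0,0,0]
    - [0,0,0]
  gripper: [0,0,0,0]

```text
time: 9.35
ee_pos: [0.5114, 0.033, 0.0523]
tcp_rot: [-180.0, -0.0, 92.4]
wrist_force: [-0.6, -1.0, 0.5]
opening: -0.0002
grasp_force: 0.0
```

>>> send_rows:
  linear:
    - [0,0,0.006]
    - [0.005,0,0]
    - [0.005,0,0]
    - [0.005,0,0]
    - [0.005,0,0]
    - [0,0,0]
  twist:
    - [0,0,0]
    - [0,0,0]
    - [0,0,0]
    - [0,0,0]
    - [0,0,0]
    - [0,0,0]
  gripper: [0,0,0,0,0,0]

```text
time: 10.1
ee_pos: [0.5108, 0.0529, 0.0466]
tcp_rot: [180.0, -0.0, 92.4]
wrist_force: [-1.2, 1.0, 5.7]
opening: 0.0
grasp_force: 2.8
```

>>> send_rows:
  linear:
    - [0,0,-0.006]
    - [-0.02,0,0]
    - [0,0,0]
    - [0,0,0.0062]
    - [0.005,0,0]
    - [0.005,0,0]
    - [0.005,0,0]
    - [0.005,0,0]
  twist:
    - [0,0,0]
    - [0,0,0]
    - [0,0,0]
    - [0,0,0]
    - [0,0,0]
    - [0,0,0]
    - [0,0,0]
    - [0,0,0]
  gripper: [0,0,0,0,0,0,0,0]

```text
time: 11.1
ee_pos: [0.5107, 0.0533, 0.0466]
tcp_rot: [180.0, 0.0, 92.4]
wrist_force: [-2.3, -0.8, 5.1]
opening: -0.0001
grasp_force: 2.5
```

>>> send_rows:
  linear:
    - [0,0,0]
    - [0,0,-0.006]
    - [0,0,-0.012]
    - [-0.02,0,0]
    - [-0.03,0,0]
    - [0,0,0]
  twist:
    - [0,0,0]
    - [0,0,0]
    - [0,0,0]
    - [0,0,0]
    - [0,0,0]
    - [0,0,0]
  gripper: [0,0,0,0,0,0]

```text
time: 11.85
ee_pos: [0.5128, 0.0018, 0.0646]
tcp_rot: [180.0, -0.0, 92.3]
wrist_force: [0.5, 1.2, 0.3]
opening: -0.0
grasp_force: 0.0
```

```bash
python3 -c "
from h import *
look('pics/k2.png')"
```

```text
[0.51283723 0.0017569  0.06455414] (np.float64(254.94604874441345), np.float64(163.4623453134566))
```

View pics/k2.png

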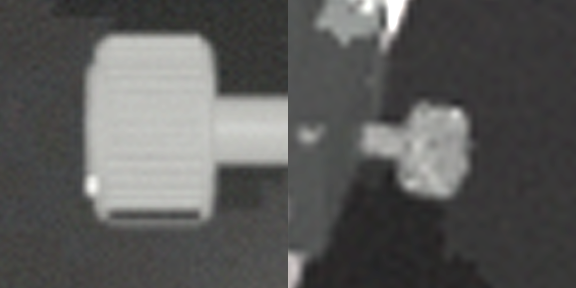

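>>> send_rows:
  linear:
    - [0.02,0,0.006]
    - [0.011,0,0.006]
    - [0,0,0]
    - [0,0,0.0063]
    - [0.005,0,0]
    - [0.005,0,0]
    - [0.005,0,0]
    - [0.005,0,0]
  twist:
    - [0,0,0]
    - [0,0,0]
    - [0,0,0]
    - [0,0,0]
    - [0,0,0]
    - [0,0,0]
    - [0,0,0]
    - [0,0,0]
  gripper: [0,0,0,0,0,0,0,0]

```text
time: 12.95
ee_pos: [0.5108, 0.0533, 0.0466]
tcp_rot: [180.0, 0.0, 92.3]
wrist_force: [-2.6, -1.7, 5.4]
opening: 0.0002
grasp_force: 2.5
```

>>> send_rows:
  linear:
    - [0,0,-0.006]
    - [-0.02,0,0]
    - [0,0,0]
    - [0,0,0.0061]
    - [0.005,0,0]
    - [0.005,0,0]
    - [0.005,0,0]
    - [0.005,0,0]
  twist:
    - [0,0,0]
    - [0,0,0]
    - [0,0,0]
    - [0,0,0]
    - [0,0,0]
    - [0,0,0]
    - [0,0,0]
    - [0,0,0]
  gripper: [0,0,0,0,0,0,0,0]

```text
time: 13.95
ee_pos: [0.5108, 0.0542, 0.0464]
tcp_rot: [179.9, 0.0, 92.4]
wrist_force: [-3.0, -0.8, 5.0]
opening: -0.0002
grasp_force: 2.5
```

>>> send_rows:
  linear:
    - [0,0,-0.006]
    - [-0.02,0,0]
    - [0,0,0]
    - [0,0,0.0061]
    - [0.005,0,0]
    - [0.005,0,0]
    - [0.005,0,0]
    - [0.005,0,0]
  twist:
    - [0,0,0]
    - [0,0,0]
    - [0,0,0]
    - [0,0,0]
    - [0,0,0]
    - [0,0,0]
    - [0,0,0]
    - [0,0,0]
  gripper: [0,0,0,0,0,0,0,0]

```text
time: 14.95
ee_pos: [0.5107, 0.0542, 0.0465]
tcp_rot: [180.0, 0.0, 92.4]
wrist_force: [-2.5, -1.5, 8.9]
opening: 0.0
grasp_force: 3.9
```

>>> send_rows:
  linear:
    - [0,0,-0.006]
    - [-0.021,0,0]
    - [0,0,0]
    - [0,0,0.0059]
    - [0.005,0,0]
    - [0.005,0,0]
    - [0.005,0,0]
    - [0.005,0,0]
  twist:
    - [0,0,0]
    - [0,0,0]
    - [0,0,0]
    - [0,0,0]
    - [0,0,0]
    - [0,0,0]
    - [0,0,0]
    - [0,0,0]
  gripper: [0,0,0,0,0,0,0,0]

```text
time: 15.95
ee_pos: [0.5107, 0.0532, 0.0466]
tcp_rot: [180.0, 0.0, 92.4]
wrist_force: [-5.4, -3.5, 12.8]
opening: 0.0
grasp_force: 6.4
```

>>> send_rows:
  linear:
    - [0,0,0]
    - [0,0,-0.006]
    - [0,0,-0.012]
    - [-0.02,0,0]
    - [-0.03,0,0]
    - [0,0,0]
  twist:
    - [0,0,0]
    - [0,0,0]
    - [0,0,0]
    - [0,0,0]
    - [0,0,0]
    - [0,0,0]
  gripper: [0,0,0,0,0,0]

```text
time: 16.7
ee_pos: [0.5128, 0.0019, 0.0639]
tcp_rot: [-180.0, -0.0, 92.3]
wrist_force: [-0.1, -0.2, 0.5]
opening: -0.0001
grasp_force: 0.0
```

```bash
python3 -c "
from h import *
look('pics/k3.png')"
```

```text
[0.512776   0.00188393 0.06393925] (np.float64(255.07627291831267), np.float64(163.8867003875001))
```

View pics/k3.png

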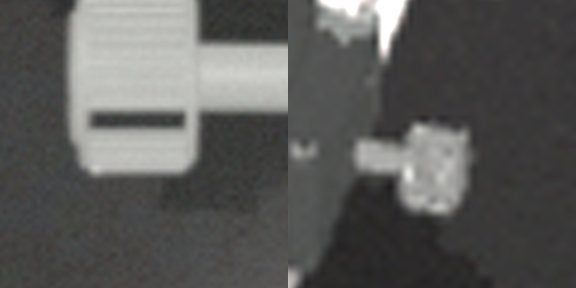

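>>> send_rows:
  linear:
    - [-0.012,0,0]
    - [0,0.018,0]
    - [0,0.018,0]
    - [0,0.015,0]
    - [0,0,0.009]
    - [0,0,0.009]
    - [0,0,0]
  twist:
    - [0,0,0]
    - [0,0,0]
    - [0,0,0]
    - [0,0,0]
    - [0,0,0]
    - [0,0,0]
    - [0,0,0]
  gripper: [0,0,0,0,0,0,0]

```text
time: 17.68
ee_pos: [0.5629, -0.0069, 0.0443]
tcp_rot: [-179.9, -0.0, 92.4]
wrist_force: [-0.6, 0.4, 0.6]
opening: 0.0003
grasp_force: 0.0
```

>>> send_rows:
  linear:
    - [0.006,0,0]
    - [0.006,0,0]
    - [0.006,0,0]
    - [0.006,0,0]
    - [0,0,0]
  twist:
    - [0,0,0]
    - [0,0,0]
    - [0,0,0]
    - [0,0,0]
    - [0,0,0]
  gripper: [0,0,0,0,0]

```text
time: 18.3
ee_pos: [0.5633, 0.0175, 0.0459]
tcp_rot: [180.0, -0.0, 92.4]
wrist_force: [-0.1, 0.2, 0.2]
opening: -0.0002
grasp_force: 0.3
```

>>> send_rows:
  linear:
    - [0.006,0,0]
    - [0.008,0,0]
    - [0.008,0,0]
    - [0.008,0,0]
    - [0.008,0,0]
    - [0.008,0,0]
    - [0.006,0,0]
    - [0.004,0,0]
  twist:
    - [0,0,0]
    - [0,0,0]
    - [0,0,0]
    - [0,0,0]
    - [0,0,0]
    - [0,0,0]
    - [0,0,0]
    - [0,0,0]
  gripper: [0,0,0,0,0,0,0,0]

```text
time: 19.3
ee_pos: [0.561, 0.073, 0.0458]
tcp_rot: [180.0, 0.0, 92.4]
wrist_force: [1.2, -4.8, 1.2]
opening: 0.0005
grasp_force: 2.6
```

>>> send_rows:
  linear:
    - [0.003,0,0]
    - [0.003,0,0]
    - [0.002,0,0]
    - [0,0,0]
  twist:
    - [0,0,0]
    - [0,0,0]
    - [0,0,0]
    - [0,0,0]
  gripper: [0,0,0,0]

```text
time: 19.8
ee_pos: [0.5607, 0.0811, 0.0458]
tcp_rot: [180.0, -0.0, 92.4]
wrist_force: [2.1, -2.9, 2.0]
opening: 0.0002
grasp_force: 1.7
```

Sliding force is about 5 N, as expected; now creep until it rises.

>>> send_rows:
  linear:
    - [0.002,0,0]
    - [0.002,0,0]
    - [0.001,0,0]
    - [0.001,0,0]
  twist:
    - [0,0,0]
    - [0,0,0]
    - [0,0,0]
    - [0,0,0]
  gripper: [0,0,0,0]

```text
time: 20.3
ee_pos: [0.5604, 0.0868, 0.0458]
tcp_rot: [180.0, -0.0, 92.4]
wrist_force: [1.7, -5.0, 2.5]
opening: 0.0003
grasp_force: 2.5
```

>>> send_rows:
  linear:
    - [0.001,0,0]
    - [0.001,0,0]
    - [0.001,0,0]
  twist:
    - [0,0,0]
    - [0,0,0]
    - [0,0,0]
  gripper: [0,0,0]

```text
time: 20.68
ee_pos: [0.5603, 0.0898, 0.0458]
tcp_rot: [180.0, -0.0, 92.4]
wrist_force: [1.5, -5.4, 2.9]
opening: 0.0002
grasp_force: 2.5
```

>>> send_rows:
  linear:
    - [0.001,0,0]
    - [0.001,0,0]
  twist:
    - [0,0,0]
    - [0,0,0]
  gripper: [0,0]

```text
time: 20.92
ee_pos: [0.5602, 0.0918, 0.0458]
tcp_rot: [180.0, -0.0, 92.4]
wrist_force: [2.1, -5.0, 3.9]
opening: -0.0001
grasp_force: 3.1
```

```bash
python3 -c "
from h import *
from workcell import camera
i=camera('top')[:,:,::-1];j=camera('side')[:,:,::-1]
p=(.557,.165,.042)
cv2.imwrite('pics/g.png',cv2.convertScaleAbs(np.hstack([crop(i,*proj('top',p),25),crop(j,*proj('side',p),30)]),alpha=1.5))"
```

```text
(no output)
```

View pics/g.png

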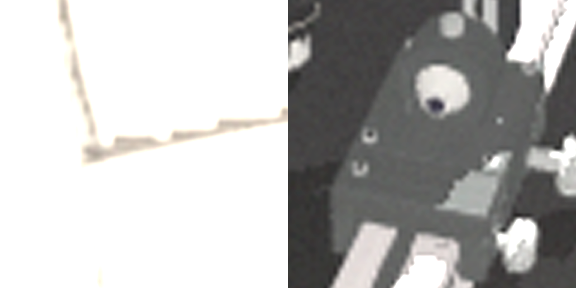

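>>> send_rows:
  linear:
    - [0.001,0,0]
    - [0.001,0,0]
    - [0,0,0]
  twist:
    - [0,0,0]
    - [0,0,0]
    - [0,0,0]
  gripper: [0,0,0]

```text
time: 21.4
ee_pos: [0.5602, 0.092, 0.0458]
tcp_rot: [180.0, 0.2, 92.3]
wrist_force: [2.8, -15.3, 3.4]
opening: 0.0002
grasp_force: 7.6
```

>>> send_rows:
  linear:
    - [-0.005,0,0]
    - [-0.01,0,0]
    - [0,0,-0.02]
    - [0,0,-0.03]
    - [0,-0.02,0]
    - [0,-0.03,0]
    - [0,0,0]
    - [0,0,0]
  twist:
    - [0,0,0]
    - [0,0,0]
    - [0,0,0]
    - [0,0,0]
    - [0,0,0]
    - [0,0,0]
    - [0,0,0]
    - [0,0,0]
  gripper: [0,0,0,0,0,0,0,0]

```text
time: 22.4
ee_pos: [0.511, 0.0769, 0.0957]
tcp_rot: [180.0, -0.0, 92.4]
wrist_force: [0.3, 0.2, 0.8]
opening: -0.0001
grasp_force: 0.0
```

```bash
python3 -c "
from h import *
from workcell import bot,camera
o=bot.get_obs();T=wframe(o);i=camera('wrist')[:,:,::-1];k=wproj(T,(.509,.134,.022));g=wproj(T,(.557,.17,.042));print(o['ee_pos'],k,g)
cv2.imwrite('pics/k4.png',np.hstack([crop(i,*k,30),cv2.convertScaleAbs(crop(i,*g,40),alpha=1.5)]))"
```

```text
[0.5110408  0.07692953 0.09572125] (np.float64(254.08757932870006), np.float64(131.91614629491613)) (np.float64(334.8402852524042), np.float64(82.04898112397198))
```

View pics/k4.png

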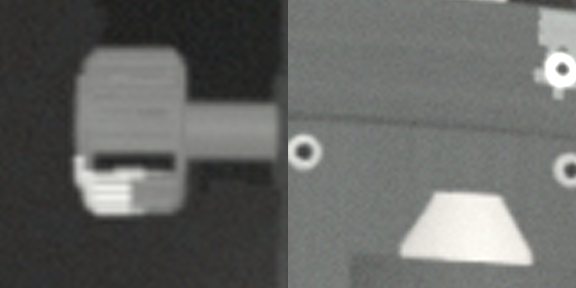

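```bash
python3 -c "
from workcell import ticket
print(ticket.job_done())"
```

```text
the job is handed in; nothing more can be done
None
```

I backed the clamp screw off to about 12.3 rad (just under two full turns), pushed the carrier flush against the stop and moved the arm clear. The job is handed in, but the hand-in returned no verdict.

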